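# Release the setting ring from its two-key clamp

## Robot

A 7-joint arm with a two-finger parallel gripper is mounted at the origin on the work surface; the furniture and walls round the work are solid. World frame = base frame: x ahead of the robot, y to its left, z up, the work surface at z = 0. Lengths are in m, angles in rad, forces in N, time in s.
With the tool pointing down it reaches from about 0.425 to 0.925 m from the base axis. Payload 6.8 kg.
Tool frame: the origin (TCP) lies at the very end of the fingers, on their centre line; the grasp point (between the pads) lies 19 mm behind it; z points along the fingers, y is the line along which they close (so a half turn about z gives the same grasp; the last joint's range is limited). The gripper opens to 88 mm and grips with 3 to 60 N. Pads are 20 mm wide; open, the fingers measure 115 mm over their backs; the gripper's body (75 mm by 178 mm) begins 61 mm behind the grasp point.
Start: joints at [-1.403, 0.477, 0.022, 1.555, -0.011, 1.109, -0.083], TCP at [0.184, 0.65, 0.223] pointing down, gripper open.
Joint ranges: [-2.96, 2.96], [-0.34, 2.1], [-1.41, 1.46], [0.24, 2.44], [-1.37, 4.51], [0.17, 1.92], [-2.96, 2.96]. Speed limits (rad/s): [2.39, 2.39, 3.14, 3.14, 3.14, 3.14, 3.14].

## Interface

Orientations are given as a 3x3 rotation matrix whose columns are the frame's x, y, z axes.
In Python, from rig import manip gives the robot as it stands.
- The arm moves only by the tool drive_tool, never from a script. Its argument "commands" is a list of rows, each a list of 3 entries, a list of its own where there are three numbers: the shift along the tool's x, y, z in mm, then the turn, a rotation vector about the tool's x, y, z in degrees, then the closure, from -1 (fully open) to 1 (shut). In form: [[[tx, ty, tz], [rx, ry, rz], grip], ...]. A call has 1 to 8 rows; each row is the pose to reach, as a shift and turn from the pose commanded when the call began, along the tool's axes at that moment; what a row does not reach only later rows make up. A row lasts 1/8 s, in which the tool goes at most 62.5 mm and 10.7 degrees, less where a joint would pass 70% of its speed; a pose out of reach is approached as far as the arm can. A call with a gripper value outside its range is refused whole. The fingers move at their own pace and stop on an object; "squeeze" is the grip in N (left out, the last holds). Time passes only in rows, so rows that repeat a pose let the fingers close. It gives the time, the measured TCP pose, the force, the opening and the grip force at its end, in the units of the state.
- manip.get_state(): the state, without advancing time (a new reading comes with each control period).
- manip.camera(name): name is "scene" or "top" or "wrist"; returns a dict with "pixels" (400x640x3 uint8, red, green, blue), "z_map" (400x640 float32, m along the optical axis (not along the pixel's ray), 0 where there is no reading), "camera_matrix" (3x3 intrinsics, pixels), "rvec" (rotation vector, rad) and "tvec" (3), from world to camera coordinates, as OpenCV has them. Camera axes: x right, y down, z forward; pixel columns grow to the right and rows downward; lengths in m; the calibration is good to about 2 mm. The wrist camera is an equidistant fisheye: a pixel r from the principal point sees the ray r / f radians off the axis. A picture is of the moment at which its call begins.
- manip.finish_job(): hands the job in; it is judged then, once.
Trained networks look in the newest picture that a camera, given by its name, has taken for a name from the list of things; names that differ only in an ending like _2 or _b are one class to them, and where a whole thing is asked for, a point or a joint stands for the part that bears it (a point fixed in the world has none). Each returns a list of dicts, best first, with "confidence" (0 to 1); they miss things now and then, are a little off and sometimes report something else, mostly with a low value. They report only what shows in the picture. A call takes as long as a camera call. They do not tell look-alikes from the thing itself.
- manip.find_in(camera, query): "position" ([x, y, z] in m, in the coordinates of the camera as it stood for that picture, good to about 4 mm: the middle of the surface that is visible of it).
- manip.cut_out(camera, query): "mask" (400x640 bool, what is visible of it).
The state is a dict: "clock": time; "joint_pos": joint angles; "qvel": joint speeds; "effort": joint torques, N m; "ee_pos": TCP position; "tcp_rot": TCP orientation; "force": force on the tool from outside, world axes, zero at the start; "moment": the same for the moment, N m; "opening": finger opening in m; "grip_force": force on a finger pad.
Only numpy, scipy, OpenCV 4.12 (cv2) and the standard library are available. Lean on these libraries where they do the work, as an engineer would, in place of code of your own. Each camera call takes 0.05 s, during which the arm holds its last target. There are 200 camera calls.

## Task

The setting ring in the bench clamp is finished with. Open the clamp: with one fingertip on each of the two black release keys, press both keys together and keep them down until the spring has drawn the sliding jaw all the way back, then let the keys come up so that they lock the jaw open. Grasp nothing: leave the ring lying in the fixed V, do not lift it, and leave the other things where they are.

Things in the scene. Friction and masses are not known exactly. Their poses are not given: they have to be found in the camera images.
- plate: Dark granite surface plate lying on the bench, 440 x 330 x 50 mm, edges along its x and y; origin at the centre of its underside. The clamp stands on it.
- clamp: Ring clamp, fixed on the plate. Origin on the plate's top midway below the two keys. x: from the keys along the bed to the sliding jaw (face at 73 mm as clamped, top at 40 mm) and the fixed V (top at 34 mm); y: the line through both keys; z up; heights from the plate's top. Grey bed 214 x 110 x 12 mm, x -56 to +158 mm; dark latch housing 48 x 96 mm under the keys, cover at 50 mm.
- rib_top (a point): Middle of the top of the aluminium guard rib between the keys: 38 mm along clamp x, 8 mm wide, 74 mm above the plate, 4 mm higher than the keys, so that no one flat thing presses both.
- key_a_top (a point): Centre of the top of the first release key: black round cap, 26 mm diameter, 9 mm thick, at clamp y = +30 mm, top 70 mm above the plate (120 mm above the bench) when up. Key centres are 60 mm apart (inner edges 34 mm, outer edges 86 mm apart); but for the guard rib nothing near is higher.
- key_b_top (a point): Centre of the top face of the second release key, the same as the first, at clamp y = -30 mm.
- key_a (a joint): Travel of the first key in m: 0 up, 0.009 fully down. It is sprung (about 1.6 N to start it, 3.4 N at the bottom, plus up to 1 N of friction at its pawl) and comes up by itself. From 0.005 on it frees its side of the jaw; a key that comes up catches the next notch (8 mm pitch).
- key_b (a joint): Travel of the second key, the same as the first. Pressed alone, neither key frees the jaw.
- jaw (a joint): How far the sliding jaw has drawn back towards the keys in m: 0 clamped on the ring, 0.032 all the way back. While both keys are down a damped spring (8 N falling to 4 N) draws it back, all the way in about 2 s; on releasing a key on the way it stops at the next notch.
- jaw_face (a point): Middle of the jaw's steel face that bears on the ring (face 50 x 20 mm, 25 mm above the plate); moves along the clamp's -x as the jaw draws back.
- ring_centre (a point): Centre, half-way up, of the clamped setting ring: 58 mm outer diameter, 20 mm high, black with a white top, lying flat and loose on the bed between jaw and fixed V.
- nest (a point): Fixed point of the clamp where the centre of the ring lies when it rests in the V.
- gauge_mid (a point): Middle of a loose bore gauge, 330 mm long, 67 mm wide at its dial, 26 mm high, lying on the right of the bench: leave alone.
- vee_mid (a point): Middle of a loose steel V-block, 49 x 52 x 34 mm, on the bench: leave alone.
- big_ring_mid (a point): Middle of a loose larger setting ring, 65 mm diameter, 23 mm high, on the bench: leave alone.
- plug_mid (a point): Middle of a loose plug gauge, 123 mm long, 24 mm thick, lying on the plate beside the clamp: leave alone.
- ring: The clamped setting ring itself; origin at the centre of its underside.
There are look-alikes about, which are no part of the job. What is shaped like the ring but turquoise is not meant.

How it is judged:
On the way, in this order (a step that is already met when the one before it is completed fails the run):
1. both keys are pressed down together (value of joint each of key_a, key_b above 0.0045 m and value of joint jaw below 0.028 m), for 0.2 s.
2. the jaw is all the way back while both keys are still held down (value of joint each of key_a, key_b above 0.0045 m and value of joint jaw above 0.0305 m), for 0.2 s.
At the end, for the whole second after the job is handed in: The jaw is all the way back (30.5 mm or more of 32), both keys are up again (within 1.5 mm), and the ring lies at rest in the fixed V, its centre within 6 mm of where it was clamped (value of joint jaw above 0.0305 m and value of joint each of key_a, key_b below 0.0015 m and distance between ring_centre and nest below 0.006 m and linear speed of ring below 0.02 m/s); the robot touches nothing.
It fails at once if the ring is lifted or carried away (15 mm) (distance of ring_centre from where it was at the start of the episode above 0.015 m).
It fails at once if another loose thing is displaced (15 mm) (distance of gauge_mid from where it was at the start of the episode above 0.015 m).
It fails at once if another loose thing is displaced (15 mm) (distance of vee_mid from where it was at the start of the episode above 0.015 m).
It fails at once if another loose thing is displaced (15 mm) (distance of big_ring_mid from where it was at the start of the episode above 0.015 m).
It fails at once if another loose thing is displaced (15 mm) (distance of plug_mid from where it was at the start of the episode above 0.015 m).
It also fails if it takes over 38 s, if anything falls off the work surface, if the arm or the gripper's body presses on something with over 40 N, if the wrist force passes 120 N, or if a joint passes its speed limit or range.

## Working session

There is one attempt and no reset: what is moved stays moved. The work goes in short steps, Python scripts to look and compute and a tool call to move; the robot and the scene stay as the last step left them, time stands still between calls to the robot, and variables do not carry over. Pictures are saved under pics/ and viewed, at most 10 in all, crops included, and the job is handed in when it is done.

Besides the shell and the picture viewer there is one more tool, called after "Request:" by a JSON object that holds its "name" and its "arguments". drive_tool: Moves the arm, as the interface text tells. Its arguments: {"type":"object","properties":{"commands":{"type":"array","items":{"type":"array"}},"squeeze":{"type":"number"}},"required":["commands"]}

```bash
mkdir -p pics; cat > h.py <<'E'
import numpy as np, cv2
from rig import manip
def cam(n):
    c=manip.camera(n); R=cv2.Rodrigues(np.array(c["rvec"],float))[0]; return c,R,np.array(c["tvec"],float).ravel()
def world(p,R,t): return R.T@(np.array(p)-t)
def unproj(c,R,t,u,v):
    K=np.array(c["camera_matrix"]); z=c["z_map"][int(v),int(u)]
    return world([(u-K[0,2])/K[0,0]*z,(v-K[1,2])/K[1,1]*z,z],R,t)
def save(c,f,crop=None,s=1):
    im=c["pixels"][:,:,::-1]
    if crop: x0,y0,x1,y1=crop; im=im[y0:y1,x0:x1]
    cv2.imwrite(f,cv2.resize(im,None,fx=s,fy=s,interpolation=cv2.INTER_CUBIC))
E
python3 - <<'E'
from h import *
np.set_printoptions(precision=4,suppress=True)
for n in ("top","scene"):
    c,R,t=cam(n); save(c,f"pics/{n}0.png")
    for q in ("key_a_top","rib_top","ring","jaw_face","plug_mid","clamp"):
        for d in manip.find_in(n,q)[:3]: print(n,q,round(d["confidence"],2),world(d["position"],R,t))
s=manip.get_state(); print(s["clock"],s["ee_pos"],s["tcp_rot"],s["opening"],s["force"])
E
```

```text
top key_a_top 0.74 [0.4807 0.0316 0.0879]
top key_a_top 0.48 [ 0.5063 -0.0196  0.1173]
top rib_top 0.74 [0.4877 0.0254 0.0665]
top ring 0.93 [ 0.3568 -0.1632  0.0201]
top ring 0.74 [ 0.2782 -0.2149  0.0192]
top ring 0.54 [0.4427 0.0643 0.0863]
top jaw_face 0.68 [0.4821 0.0338 0.0865]
top plug_mid 0.95 [ 0.3882 -0.0528  0.0722]
top plug_mid 0.26 [0.543  0.0272 0.117 ]
top clamp 0.86 [0.4938 0.026  0.0604]
scene key_a_top 0.61 [ 0.5044 -0.031   0.1214]
scene rib_top 0.91 [0.4921 0.0059 0.0766]
scene rib_top 0.46 [0.4846 0.0221 0.0843]
scene ring 0.93 [ 0.3523 -0.1665  0.0214]
scene ring 0.67 [ 0.273  -0.2232  0.0223]
scene ring 0.6 [0.4425 0.0529 0.0859]
scene jaw_face 0.8 [0.4851 0.0259 0.086 ]
scene clamp 0.9 [0.4917 0.009  0.0782]
scene clamp 0.37 [ 0.6777 -0.1004  0.0213]
scene clamp 0.16 [ 0.5035 -0.028   0.1118]
0.7 [0.1838 0.6495 0.2227] [[-0.9622  0.2723  0.    ]
 [ 0.2723  0.9622  0.0001]
 [ 0.      0.0001 -1.    ]] 0.08768331280426166 [-0.5308 -0.6342  0.3575]
```

View pics/top0.png

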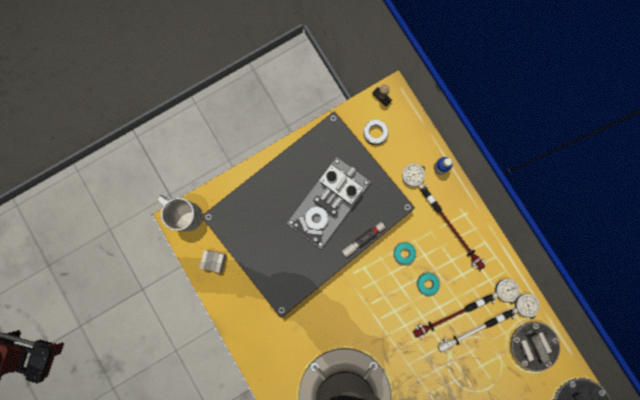

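View pics/scene0.png

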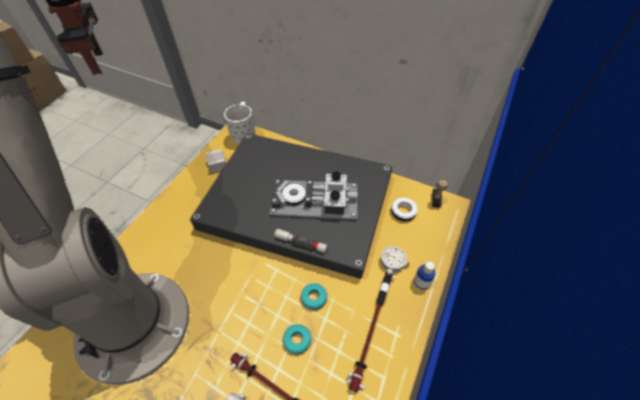

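Top view: the clamp's black keys are at about (331,177) and (352,190), with the white-topped ring in the V at (316,218). Possible mix-ups: the turquoise rings at (404,253) and (428,284), the large white ring at (376,131), and for a key, the dark bottle or knob at (382,96). The keys I want are the two black caps on the housing.

```bash
python3 - <<'E'
from h import *
np.set_printoptions(precision=4,suppress=True)
for n,box,ks in (("top",(280,145,385,255),((331,177),(352,190))),("scene",(260,160,370,230),((336,176),(335,196)))):
    c,R,t=cam(n); save(c,f"pics/{n}1.png",box,6 if n=="top" else 7); 
    if n=="top": save(c,"pics/top1.png",box,5)
    K=np.array(c["camera_matrix"]); print(n,"f",K[0,0],"cam at",-R.T@t)
    H,W=c["z_map"].shape; u,v=np.meshgrid(np.arange(W),np.arange(H)); z=c["z_map"]
    P=(np.dstack([(u-K[0,2])/K[0,0]*z,(v-K[1,2])/K[1,1]*z,z])-t)@R
    g=c["pixels"].max(2)
    for k in ks:
        m=(g<70)&(np.hypot(u-k[0],v-k[1])<9)&(P[...,2]>.105)&(P[...,2]<.135)
        # ray through centroid onto z=.12
        cu,cv=u[m].mean(),v[m].mean(); d=R.T@np.array([(cu-K[0,2])/K[0,0],(cv-K[1,2])/K[1,1],1]); o=-R.T@t
        print(k,m.sum(),cu,cv,P[m].mean(0), o+d*(.12-o[2])/d[2])
E
```

```text
top f 467.2929074954514 cam at [0.3582 0.0304 1.2379]
(331, 177) 63 331.2063492063492 175.9047619047619 [0.5419 0.0238 0.1207] [0.542  0.0238 0.12  ]
(352, 190) 60 351.05 190.4 [ 0.5058 -0.0235  0.1204] [ 0.5059 -0.0235  0.12  ]
scene f 367.1469448905321 cam at [ 0.1903 -0.4478  0.7878]
(336, 176) 65 335.61538461538464 175.12307692307692 [0.5448 0.0212 0.1195] [0.5445 0.0208 0.12  ]
(335, 196) 63 334.6825396825397 194.76190476190476 [ 0.5081 -0.027   0.1197] [ 0.5079 -0.0273  0.12  ]
```

View pics/top1.png

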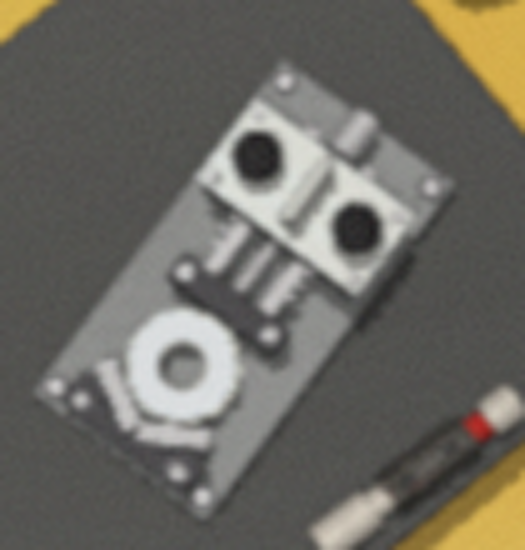

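Seen close, the choice holds: white housing with two black caps either side of the rib, and the ring in the V. The caps measure 59.5 mm and 60.4 mm apart (60 expected) at height 0.120, midpoint about (0.525, -0.0015), with the key line at about 53°. I'll move above it and close the fingers to about 46 mm.

Request:
{"name": "drive_tool", "arguments": {"commands": [[[-40,-42,0],[0,0,2],-0.06],[[-82,-86,0],[0,0,5],-0.06],[[-124,-130,0],[0,0,8],-0.06],[[-166,-175,0],[0,0,11],-0.06],[[-208,-220,0],[0,0,13],-0.06],[[-250,-264,0],[0,0,15],-0.06],[[-292,-308,0],[0,0,18],-0.06],[[-334,-352,0],[0,0,21],-0.06]]}}

```text
clock: 1.8
ee_pos: [0.4101, 0.2181, 0.2231]
tcp_rot: [[-0.8, 0.6, 0.001], [0.6, 0.8, 0.001], [-0.0, 0.001, -1.0]]
force: [0.9, 0.5, 0.2]
opening: 0.0466
grip_force: 0.0
```

```bash
python3 - <<'E'
from h import *
np.set_printoptions(precision=4,suppress=True)
s=manip.get_state(); print(s["clock"],s["ee_pos"],s["tcp_rot"],s["opening"],s["joint_pos"])
T=np.array([.525,-.0015,.18]); print((s["tcp_rot"].T@(T-s["ee_pos"]))*1e3 if hasattr(s["tcp_rot"],"T") else (np.array(s["tcp_rot"]).T@(T-np.array(s["ee_pos"])))*1e3)
E
```

```text
1.8 [0.4101 0.2181 0.2231] [[-0.7998  0.6003  0.0008]
 [ 0.6003  0.7998  0.001 ]
 [-0.0001  0.0013 -1.    ]] 0.046636984988335246 [-0.8916  0.1215  0.2941  2.0559 -0.0431  0.9685  0.3517]
[-223.7261 -106.7548   42.9799]
```

Request:
{"name": "drive_tool", "arguments": {"commands": [[[-45,-21,0],[0,0,0],-0.06],[[-90,-43,0],[0,0,0],-0.06],[[-135,-64,5],[0,0,0],-0.06],[[-180,-86,15],[0,0,0],-0.06],[[-210,-100,28],[0,0,0],-0.06],[[-224,-107,43],[0,0,0],-0.06],[[-224,-107,43],[0,0,0],-0.06]]}}

```text
clock: 2.68
ee_pos: [0.5242, -0.0012, 0.1789]
tcp_rot: [[-0.799, 0.601, -0.002], [0.601, 0.799, -0.001], [0.001, -0.002, -1.0]]
force: [0.6, 0.7, -0.5]
opening: 0.0463
grip_force: 0.0
```

```bash
python3 - <<'E'
from h import *
np.set_printoptions(precision=4,suppress=True)
s=manip.get_state(); print(s["clock"],s["ee_pos"],s["tcp_rot"],s["opening"],s["force"])
c,R,t=cam("wrist"); save(c,"pics/w2.png"); print("wrist",c["camera_matrix"],R,t,"cam at",-R.T@t)
for q in ("key_a_top","rib_top"):
    for d in manip.find_in("wrist",q)[:3]: print(q,d["confidence"],world(d["position"],R,t))
c,R,t=cam("scene"); save(c,"pics/s2.png",(270,90,400,230),4)
E
```

```text
2.675 [ 0.5242 -0.0012  0.1789] [[-0.7992  0.601  -0.0017]
 [ 0.601   0.7992 -0.0009]
 [ 0.0008 -0.0017 -1.    ]] 0.04631881916614225 [ 0.6485  0.7348 -0.4674]
wrist [[309.7069   0.     323.0922]
 [  0.     309.7069 195.913 ]
 [  0.       0.       1.    ]] [[ 0.6011  0.7992 -0.0021]
 [ 0.7745 -0.5818  0.2484]
 [ 0.1973 -0.1509 -0.9687]] [-0.3137 -0.4259  0.2421] cam at [0.4706 0.0394 0.3396]
key_a_top 0.91 [ 0.5156 -0.0211  0.1188]
rib_top 0.96 [0.4889 0.029  0.0789]
```

View pics/w2.png

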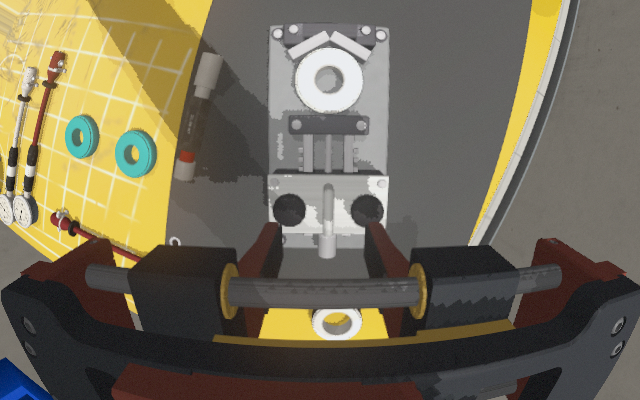

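View pics/s2.png

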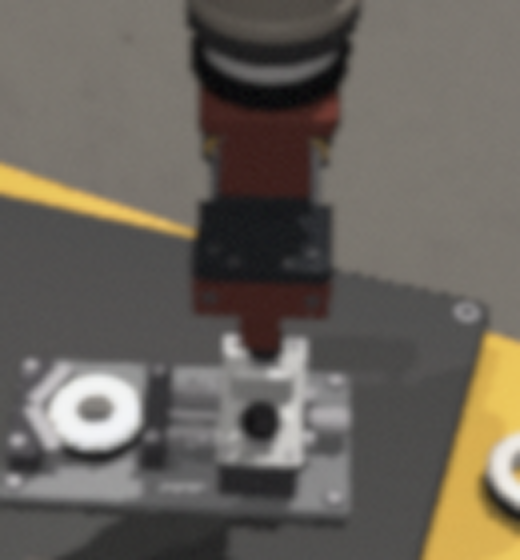

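Wrist view: the keys are at (289,210) and (367,210), the rib between them at (328,210), and the fingertips at about (275,225) and (372,225). I'll measure keys and fingertips in the tool frame.

```bash
python3 - <<'E'
from h import *
np.set_printoptions(precision=4,suppress=True)
s=manip.get_state(); Rt=np.array(s["tcp_rot"]); p=np.array(s["ee_pos"])
c,R,t=cam("wrist"); K=np.array(c["camera_matrix"])
H,W=c["z_map"].shape; u,v=np.meshgrid(np.arange(W),np.arange(H)); z=c["z_map"]
a,b=(u-K[0,2])/K[0,0],(v-K[1,2])/K[1,1]; r=np.hypot(a,b)+1e-9; k=np.tan(r)/r
D=np.dstack([a*k,b*k,np.ones_like(a)]); P=(D*z[...,None]-t)@R
T=(P-p)@Rt*1e3
g=c["pixels"].max(2); o=-R.T@t
for x,y in ((289,210),(367,210)):
    m=(g<75)&(np.hypot(u-x,v-y)<22)&(P[...,2]>.115)&(P[...,2]<.126)
    print("key",m.sum(),u[m].mean(),v[m].mean(),P[m].mean(0),"tool",T[m].mean(0),np.percentile(T[m],[2,98],axis=0)[:,:2].ravel())
m=(abs(P[...,2]-.124)<.004)&(abs(u-328)<15)&(abs(v-215)<35)
print("rib",T[m].mean(0),np.percentile(T[m],[2,98],axis=0).ravel())
for sg in (-1,1):
    for lo,hi in ((-6,3),(-14,-6)):
        m=(T[...,2]>lo)&(T[...,2]<hi)&(sg*T[...,1]>0)&(abs(T[...,1])<70)&(abs(T[...,0])<40)
        print("finger",sg,lo,m.sum(), np.percentile(T[m],[2,98],axis=0).ravel() if m.any() else "")
E
```

```text
key 759 285.6363636363636 210.40052700922266 [ 0.5088 -0.0224  0.118 ] tool [ -1.3558 -28.4346  62.2831] [-12.2826 -39.1786   9.146  -17.6609]
key 660 363.2318181818182 211.12575757575758 [0.5445 0.0244 0.118 ] tool [-1.9536 30.3536 62.3243] [-13.2858  19.5216   8.0476  41.361 ]
rib [-2.0701  1.1117 58.3898] [-19.887   -2.4034  56.7611  14.5787   4.4168  60.1051]
finger -1 -6 139 [ -9.838  -31.6866  -5.7778  11.3164 -22.9976   1.4411]
finger -1 -14 163 [ -9.0199 -31.8018 -13.8249  11.3924 -23.0742  -6.1662]
finger 1 -6 138 [-9.8577 22.8537 -5.7589 11.3018 31.6926  1.4414]
finger 1 -14 158 [ -8.3562  22.9664 -13.8658  11.2959  31.5133  -6.4144]
```

Centering needs a shift of x -2, y +1. I'll come down to just above the caps.

Request:
{"name": "drive_tool", "arguments": {"commands": [[[-2,1,20],[0,0,0],-0.06],[[-2,1,40],[0,0,0],-0.06],[[-2,1,52],[0,0,0],-0.06],[[-2,1,55],[0,0,0],-0.06],[[-2,1,55],[0,0,0],-0.06]]}}

```text
clock: 3.55
ee_pos: [0.527, -0.0003, 0.125]
tcp_rot: [[-0.801, 0.599, 0.0], [0.599, 0.801, 0.0], [-0.0, 0.0, -1.0]]
force: [-0.2, -0.3, 0.4]
opening: 0.0467
grip_force: 0.0
```

Request:
{"name": "drive_tool", "arguments": {"commands": [[[0,0,4],[0,0,0],-0.06],[[0,0,7],[0,0,0],-0.06],[[0,0,9],[0,0,0],-0.06],[[0,0,10],[0,0,0],-0.06],[[0,0,11],[0,0,0],-0.06],[[0,0,12],[0,0,0],-0.06],[[0,0,12],[0,0,0],-0.06]]}}

```text
clock: 4.42
ee_pos: [0.5273, -0.0003, 0.1129]
tcp_rot: [[-0.801, 0.599, 0.001], [0.599, 0.801, 0.0], [-0.001, 0.001, -1.0]]
force: [-0.3, 0.8, 5.3]
opening: 0.046
grip_force: 2.6
```

Request:
{"name": "drive_tool", "arguments": {"commands": [[[0,0,1],[0,0,0],-0.06],[[0,0,1],[0,0,0],-0.06],[[0,0,1],[0,0,0],-0.06],[[0,0,1],[0,0,0],-0.06],[[0,0,1],[0,0,0],-0.06],[[0,0,1],[0,0,0],-0.06],[[0,0,1],[0,0,0],-0.06],[[0,0,1],[0,0,0],-0.06]]}}

```text
clock: 5.42
ee_pos: [0.5273, -0.0003, 0.112]
tcp_rot: [[-0.801, 0.599, 0.001], [0.599, 0.801, 0.0], [-0.001, 0.001, -1.0]]
force: [0.2, 1.4, 5.1]
opening: 0.0466
grip_force: 2.8
```

Request:
{"name": "drive_tool", "arguments": {"commands": [[[0,0,0],[0,0,0],-0.06],[[0,0,0],[0,0,0],-0.06],[[0,0,0],[0,0,0],-0.06],[[0,0,0],[0,0,0],-0.06],[[0,0,0],[0,0,0],-0.06],[[0,0,0],[0,0,0],-0.06],[[0,0,0],[0,0,0],-0.06],[[0,0,0],[0,0,0],-0.06]]}}

```text
clock: 6.42
ee_pos: [0.5273, -0.0003, 0.112]
tcp_rot: [[-0.801, 0.599, 0.001], [0.599, 0.801, 0.0], [-0.001, 0.001, -1.0]]
force: [0.0, -0.7, 6.1]
opening: 0.0465
grip_force: 2.8
```

```bash
python3 - <<'E'
from h import *
c,R,t=cam("wrist"); save(c,"pics/w3.png",(220,0,440,260),2.5)
s=manip.get_state(); print(s["clock"],s["ee_pos"],s["force"],s["moment"])
E
```

```text
6.475 [ 5.27322811e-01 -3.31802859e-04  1.11971171e-01] [ 0.21627934 -0.30763626  5.25865594] [ 0.07591253  0.01304485 -0.05021602]
```

View pics/w3.png

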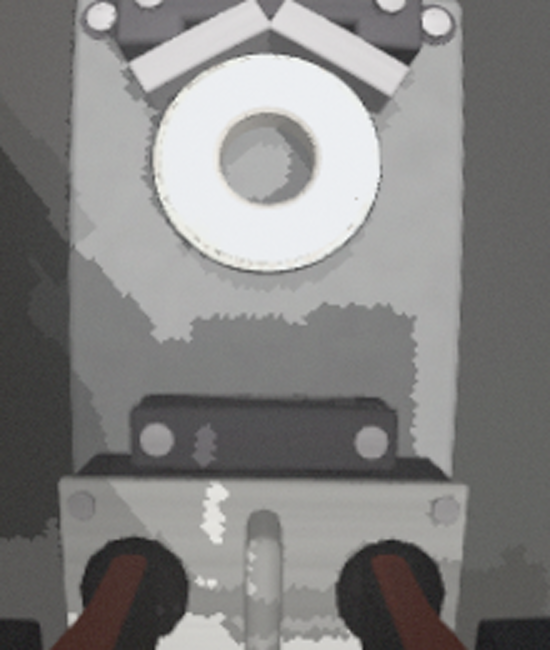

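The fingertips sit on both caps at about (135,575) and (390,575). The jaw is back against the housing at (262,435), about 32 mm clear of the ring, which is still in the V. I'll hold one more second, then go straight up.

Request:
{"name": "drive_tool", "arguments": {"commands": [[[0,0,0],[0,0,0],-0.06],[[0,0,0],[0,0,0],-0.06],[[0,0,0],[0,0,0],-0.06],[[0,0,0],[0,0,0],-0.06],[[0,0,0],[0,0,0],-0.06],[[0,0,0],[0,0,0],-0.06],[[0,0,0],[0,0,0],-0.06],[[0,0,0],[0,0,0],-0.06]]}}

```text
clock: 7.48
ee_pos: [0.5273, -0.0003, 0.112]
tcp_rot: [[-0.801, 0.599, 0.001], [0.599, 0.801, 0.0], [-0.001, 0.001, -1.0]]
force: [0.5, 0.9, 5.4]
opening: 0.0466
grip_force: 2.8
```

Request:
{"name": "drive_tool", "arguments": {"commands": [[[0,0,-4],[0,0,0],-0.06],[[0,0,-10],[0,0,0],-0.06],[[0,0,-20],[0,0,0],-0.06],[[0,0,-40],[0,0,0],-0.06],[[0,0,-60],[0,0,0],-0.06],[[0,0,-70],[0,0,0],-0.06],[[0,0,-70],[0,0,0],-0.06],[[0,0,-70],[0,0,0],-0.06]]}}

```text
clock: 8.48
ee_pos: [0.5262, -0.0004, 0.181]
tcp_rot: [[-0.801, 0.599, -0.001], [0.599, 0.801, -0.0], [0.001, -0.001, -1.0]]
force: [0.1, -0.7, -0.1]
opening: 0.0465
grip_force: 0.0
```

```bash
python3 - <<'E'
from h import *
c,R,t=cam("wrist"); save(c,"pics/w4.png",(220,0,440,260),2.3)
K=np.array(c["camera_matrix"])
H,W=c["z_map"].shape; u,v=np.meshgrid(np.arange(W),np.arange(H)); z=c["z_map"]
a,b=(u-K[0,2])/K[0,0],(v-K[1,2])/K[1,1]; r=np.hypot(a,b)+1e-9; k=np.tan(r)/r
P=(np.dstack([a*k,b*k,np.ones_like(a)])*z[...,None]-t)@R
for x in (289,367):
    m=(c["pixels"].max(2)<75)&(np.hypot(u-x,v-210)<20)&(P[...,2]>.1)&(P[...,2]<.13); print(m.sum(),np.median(P[m],0))
s=manip.get_state(); print(s["clock"],s["ee_pos"],s["force"])
E
```

```text
787 [ 0.50885762 -0.02215417  0.11803255]
727 [0.54409166 0.02453064 0.11800175]
8.525 [ 5.26177283e-01 -4.08911235e-04  1.80888569e-01] [-0.42711855 -0.04260847 -0.76357261]
```

View pics/w4.png

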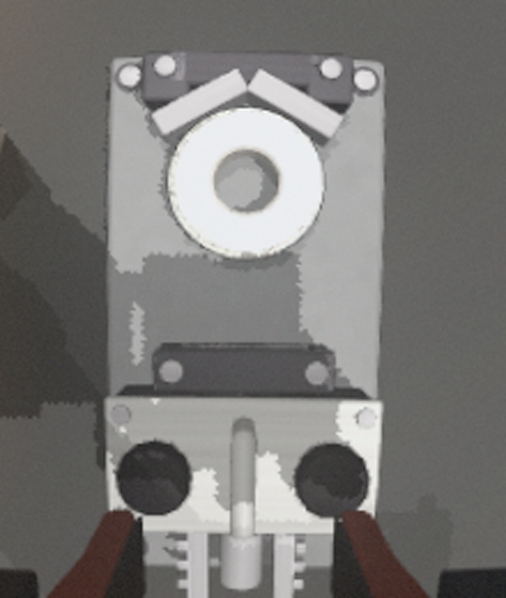

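The jaw is locked back at (245,370). Both caps are up, measured at the same 0.118 height as before pressing. The ring lies in the V at (246,182), and the gripper touches nothing.

```bash
python3 -c "
from rig import manip; print(manip.finish_job())"
```

```text
the job is handed in; nothing more can be done
None
```

The clamp is open and the job is handed in: the last picture shows the jaw all the way back, both keys up, and the ring still in the V; no verdict came back from the hand-in.

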